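Stack the cutlery cases on the sloping dish-room rack

TASK

Stack the two lidded cutlery cases on the grey sloping rack: the blue-lidded one (the heavier) flat on the deck, then the orange-lidded one squarely on top of it. Each case lies lengthwise down the slope between the two white lines, with its lower end right back against the backstop. Set them down gently, let go of both, and leave the pan, cup, bottle and spoon where they are.

Things in the scene. Friction and masses are not known exactly. Their poses are not given: they have to be found in the camera images.
- blue_case_centre (a point): lidded cutlery case, white body with blue lid, a closed box 120 mm (x) by 58 mm (y) by 55 mm high (z), flat top and bottom, 0.4 to 0.7 kg; this point is its centre, 27.5 mm above its underside; starts flat on the table, x along its length; a half turn about z makes no difference
- orange_case_centre (a point): lidded cutlery case, white body with orange lid, a closed box 120 mm (x) by 58 mm (y) by 55 mm high (z), flat top and bottom, 0.25 to 0.4 kg; this point is its centre, 27.5 mm above its underside; starts flat on the table, x along its length; a half turn about z makes no difference
- deck: sloping deck of the fixed grey rack. Origin: on its top surface, mid-width, at the backstop's face. x runs up the slope away from the backstop, z square to the deck (20 deg off vertical), y across. Deck 178 mm (x) by 160 mm (y), no side walls. Backstop: flat plate square to the deck, face at x = 0, 100 mm high, 160 mm wide, 8 mm thick. White lines along x, inner edges at y = +-48 mm
- rack: the rack's foot, fixed to the table, 215 mm (x) by 154 mm (y), origin under its middle; the deck rises along its x, its lower edge 28 mm above the table; the backstop's top edge leans out to x = -127 mm, 122 mm above the table. Plastic grips plastic: a case does not slide down the deck by itself and must be brought to the backstop
- blue_case: the blue-lidded case, origin at the centre of its underside, same axes as its centre point
- orange_case: the orange-lidded case, origin at the centre of its underside, same axes as its centre point
- pan: bystander: open clear plastic pan with cutlery, 130 x 260 (rim 152 x 282) x 65 mm, origin under its centre
- cup: bystander: steel mug, 76 mm across, 85 mm high, handle at +y, origin under its centre
- bottle: bystander: white bottle with yellow label and red cap, 66 mm across, 160 mm high, origin under its centre
- spoon: bystander: steel serving spoon lying on the table, about 200 mm long along its x
Mind the look-alikes: they are no part of the job. Leave any pink look-alike of the blue_case alone.

How it is judged:
By the outcome, as a careful person would: the job done as asked, in the order asked, and still so for the second after the job is handed in, with the robot touching nothing.
It also fails if it takes over 61 s, if anything falls off the work surface, if the arm or the gripper's body presses on something with over 40 N, if the wrist force passes 120 N, or if a joint passes its speed limit or range.

ROBOT

A 6-joint arm with a two-finger parallel gripper is mounted at the origin on the work surface. World frame = base frame: x ahead of the robot, y to its left, z up, the work surface at z = 0. Lengths are in m, angles in rad, forces in N, time in s.
With the tool pointing down it reaches from about 0.3 to 0.775 m from the base axis. Payload 14.6 kg.
Tool frame: the origin (TCP) lies at the very end of the fingers, on their centre line; the grasp point (between the pads) lies 19 mm behind it; y points along the fingers, x is the direction in which the jaws open and shut, and the axes are right-handed (so a half turn about y gives the same grasp; the last joint's range is limited). The gripper opens to 94 mm and grips with 3 to 60 N. Pads are 16 mm wide; open, the fingers measure 119 mm over their backs; the gripper's body (75 mm by 177 mm) begins 78 mm behind the grasp point.
Start: joints at [-0.067, 0.3, 1.521, -0, 1.321, -0.067], TCP at [0.55, -0, 0.205] pointing down, gripper open.
Joint ranges: [-3.03, 3.03], [-0.79, 2.21], [0.23, 2.52], [-1.04, 4.18], [0, 3.07], [-2.55, 2.55]. Speed limits (rad/s): [2.22, 2.22, 2.57, 3.14, 3.14, 3.14].

INTERFACE

Orientations are given as [roll, pitch, yaw] about the fixed x, y, z axes, in that order (R = Rz(yaw) Ry(pitch) Rx(roll)).
In Python, from station import get_obs, cams, hand_in gives the robot as it stands. The module is installed in compiled form; this text tells all that it offers.
- The arm moves only by the tool step_arm, never from a script. Its argument "plan" is a list of rows, each an object with "grip": the closure, from -1 (fully open) to 1 (shut), so that 0 is half open; "slide": the shift along the tool's x, y, z in m, a list of three; "spin": the turn about the tool's y in degrees. A call has 1 to 20 rows; each row shifts and turns the commanded pose from where the row before left it, along the tool's axes as they then stand; what a row does not reach is not made up. A row lasts 1/12 s, in which the tool goes at most 41.7 mm and 7.16 degrees, less where a joint would pass 70% of its speed; a pose out of reach is approached as far as the arm can. A call is refused whole if a number of a shift passes 0.0417 or a number of a turn 7.16, either way. A call with a gripper value outside its range is refused whole. The fingers move at their own pace and stop on an object; "force" is the grip in N (left out, the last holds). Time passes only in rows, so rows that do not move let the fingers close. It gives the time, the measured TCP pose, the force and the opening at its end, in the units of the state.
- get_obs(): the state, without advancing time (a new reading comes with each control period).
- cams.camera(name): name is "scene" or "side" or "wrist"; returns the picture (384x512x3 uint8, blue, green, red); there is no depth.
- cams.calibration(name): a dict with "K" (3x3 intrinsics, pixels), "T" (4x4, takes a point from camera to world coordinates). Camera axes: x right, y up, looking along -z (the intrinsics and any distortion apply to the point x, -y, -z); pixel columns grow to the right and rows downward; lengths in m; the calibration is good to about 2 mm. The wrist camera is an equidistant fisheye: a pixel r from the principal point sees the ray r / f radians off the axis. A picture is of the moment at which its call begins: read the wrist's pose just before it. calibration takes no time and is no camera call; for the wrist camera it gives the pose at the moment of the call.
- hand_in(): hands the job in, once; it reports no verdict.
The state is a dict: "time_s": time; "qpos": joint angles; "joint_vel": joint speeds; "tau": joint torques, N m; "ee_pos": TCP position; "eef_rot": TCP orientation; "force": force on the tool from outside, world axes, zero at the start; "moment": the same for the moment, N m; "grip_width": finger opening in m.
Only numpy, scipy, OpenCV 4.12 (cv2) and the standard library are available. Lean on these libraries where they do the work, as an engineer would, in place of code of your own. Each camera call takes 0.05 s, during which the arm holds its last target.

## Working session

There is one attempt and no reset: what is moved stays moved. The work goes in short steps, Python scripts to look and compute and a tool call to move; the robot and the scene stay as the last step left them, time stands still between calls to the robot, and variables do not carry over. Pictures are saved under pics/ and viewed, and the job is handed in when it is done.

Besides the shell and the picture viewer there is one more tool, called after "Call:" as name(argument=value, ...) on one line, values as JSON. step_arm: Moves the arm, as the interface text tells. Its arguments: {"type":"object","properties":{"plan":{"type":"array","items":{"type":"object","properties":{"grip":{"type":"number"},"slide":{"type":"array","items":{"type":"number"}},"spin":{"type":"number"}}}},"force":{"type":"number"}},"required":["plan"]}

```bash
mkdir -p pics; ls
python3 - <<'E'
from station import get_obs,cams
import cv2,numpy as np
np.set_printoptions(precision=4,suppress=True)
print(get_obs())
for n in ["scene","side","wrist"]:
    c=cams.calibration(n);print(n,c)
    im=cams.camera(n);cv2.imwrite(f"pics/{n}0.png",im)
E
```

```text
pics
{'time_s': 0.0, 'qpos': array([-0.0666,  0.3005,  1.5216,  0.    ,  1.3207, -0.0666]), 'joint_vel': array([ 0.0013,  0.0005, -0.0009, -0.0005, -0.0007,  0.0008]), 'tau': array([ -0.0015, -53.1806, -35.2736,   0.0708,   0.0244,  -0.    ]), 'ee_pos': array([0.5497, 0.    , 0.2049]), 'eef_rot': array([-1.5707,  0.0012,  0.    ]), 'force': array([-0.0469,  0.2143,  0.5406]), 'moment': array([-0.0227, -0.0031, -0.0206]), 'grip_width': 0.09407051662761023}
scene {'K': array([[392.8655,   0.    , 250.8705],
       [  0.    , 392.8655, 199.8234],
       [  0.    ,   0.    ,   1.    ]]), 'T': array([[-0.5063, -0.5772,  0.6407,  1.1844],
       [ 0.8624, -0.337 ,  0.3779,  0.3129],
       [-0.0022,  0.7438,  0.6684,  0.7449],
       [ 0.    ,  0.    ,  0.    ,  1.    ]])}
side {'K': array([[493.1792,   0.    , 263.0693],
       [  0.    , 493.1792, 191.4073],
       [  0.    ,   0.    ,   1.    ]]), 'T': array([[-0.9381,  0.2515, -0.2383,  0.1454],
       [-0.3461, -0.6476,  0.6788,  1.0155],
       [ 0.0164,  0.7193,  0.6945,  1.1709],
       [ 0.    ,  0.    ,  0.    ,  1.    ]])}
wrist {'K': array([[297.3186,   0.    , 257.9276],
       [  0.    , 297.3186, 193.8972],
       [  0.    ,   0.    ,   1.    ]]), 'T': array([[ 1.    , -0.0012,  0.0015,  0.5499],
       [ 0.0009,  0.9729,  0.2313,  0.0658],
       [-0.0018, -0.2313,  0.9729,  0.3833],
       [ 0.    ,  0.    ,  0.    ,  1.    ]])}
```

View pics/scene0.png

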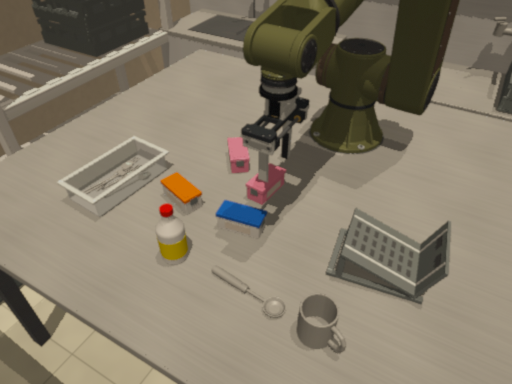

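View pics/side0.png

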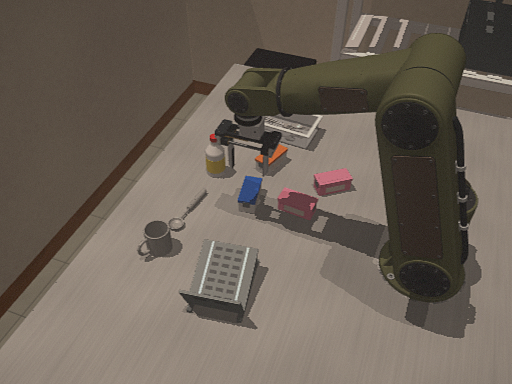

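View pics/wrist0.png

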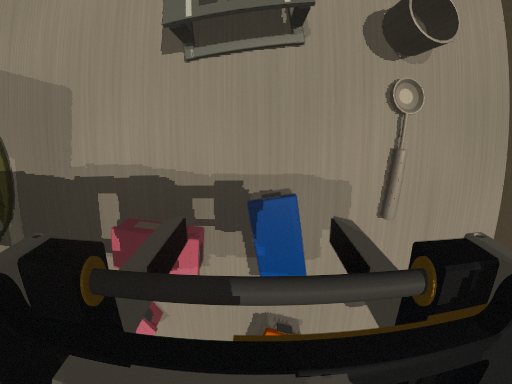

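Run:
```python
import cv2
def crop(n,x0,y0,x1,y1,s,o):
    im=cv2.imread(f"pics/{n}0.png")[y0:y1,x0:x1]
    im=cv2.resize(im,None,fx=s,fy=s,interpolation=cv2.INTER_CUBIC)
    for x in range((x0//10+1)*10,x1,10):
        cv2.putText(im,str(x),((x-x0)*s-8,8),0,.3,(0,255,255),1);cv2.line(im,((x-x0)*s,10),((x-x0)*s,16),(0,255,255),1)
    for y in range((y0//10+1)*10,y1,10):
        cv2.putText(im,str(y),(0,(y-y0)*s+3),0,.3,(0,255,255),1);cv2.line(im,(20,(y-y0)*s),(26,(y-y0)*s),(0,255,255),1)
    cv2.imwrite(f"pics/{o}.png",im)
crop("scene",155,165,285,245,6,"c_scene_cases")
crop("scene",320,205,455,300,5,"c_scene_rack")
crop("side",225,135,325,215,7,"c_side_cases")
crop("side",170,230,270,325,6,"c_side_rack")
```

```text
(no output)
```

View pics/c_scene_cases.png

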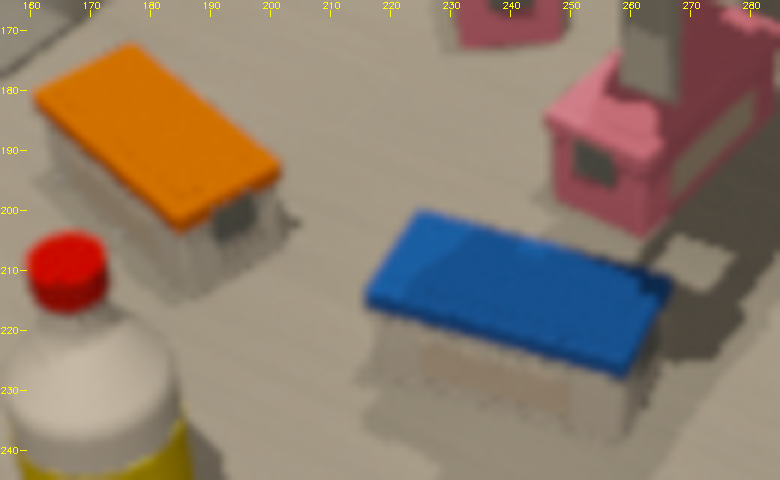

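View pics/c_scene_rack.png

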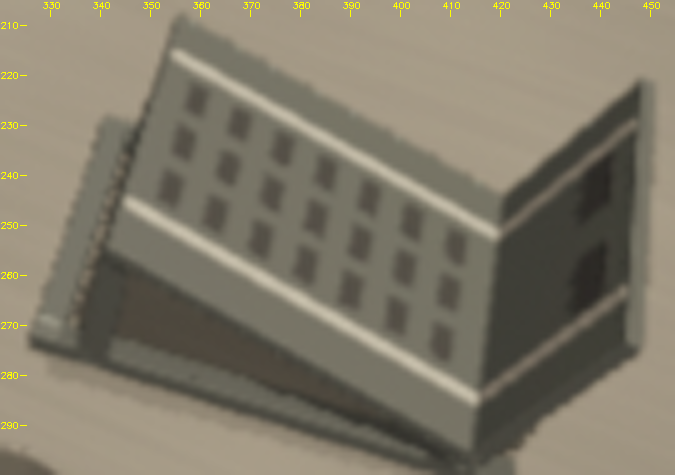

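View pics/c_side_cases.png

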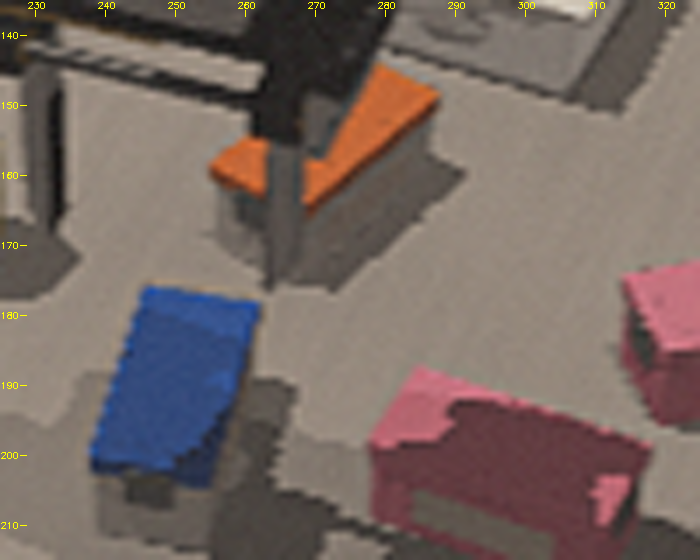

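View pics/c_side_rack.png

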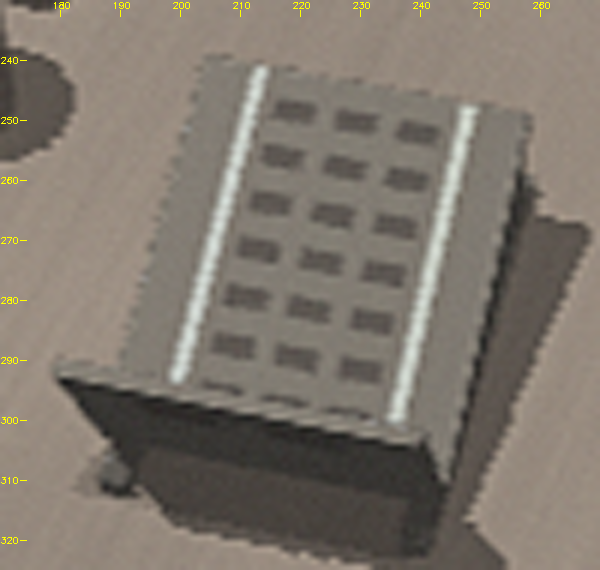

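```bash
cat > h.py <<'E'
import numpy as np
from scipy.optimize import least_squares
from scipy.spatial.transform import Rotation as Ro
np.set_printoptions(precision=4,suppress=True)
CAL={'scene':(np.array([[392.8655,0,250.8705],[0,392.8655,199.8234],[0,0,1]]),np.array([[-0.5063,-0.5772,0.6407,1.1844],[0.8624,-0.337,0.3779,0.3129],[-0.0022,0.7438,0.6684,0.7449],[0,0,0,1]])),
'side':(np.array([[493.1792,0,263.0693],[0,493.1792,191.4073],[0,0,1]]),np.array([[-0.9381,0.2515,-0.2383,0.1454],[-0.3461,-0.6476,0.6788,1.0155],[0.0164,0.7193,0.6945,1.1709],[0,0,0,1]]))}
def proj(n,P,cal=None):
    K,T=CAL[n] if cal is None else cal
    P=np.atleast_2d(P); c=(P-T[:3,3])@T[:3,:3]
    x=c*[1,-1,-1]
    if n=='wrist':
        r=np.hypot(x[:,0],x[:,1]);th=np.arctan2(r,x[:,2]);q=x[:,:2]/r[:,None]*th[:,None]
    else: q=x[:,:2]/x[:,2:]
    return q*[K[0,0],K[1,1]]+K[:2,2]
def tri(obs): # list of (cam,pix[,cal])
    f=lambda P:np.concatenate([(proj(o[0],P,o[2] if len(o)>2 else None)[0]-o[1]) for o in obs])
    s=least_squares(f,[.5,0,.05]);return s.x,np.sqrt(np.mean(s.fun**2))
def fitbody(x0,obs,tilt=0):
    # obs: (cam,localpt,pix[,cal]); params x,y,z,yaw ; z of local origin
    def f(p):
        R=Ro.from_euler('z',p[3]).as_matrix()@Ro.from_euler('y',-tilt).as_matrix()
        return np.concatenate([proj(o[0],R@np.array(o[1])+p[:3],o[3] if len(o)>3 else None)[0]-np.array(o[2]) for o in obs])
    s=least_squares(f,x0,loss='soft_l1');return s.x,s.fun.reshape(-1,2) if s.fun.ndim else s.fun
E
python3 - <<'E'
from h import *
def tr(a,b): 
    p,e=tri([('scene',np.array(a)-.5),('side',np.array(b)-.5)]);print(p,e);return p
print('blue');B=[tr(*z) for z in [((225,200.5),(262,179)),((266.5,211.5),(255.5,204.5)),((259,227),(237.5,202)),((215.5,215),(245,176.5))]]
B=np.array(B);print(B.mean(0),np.linalg.norm(B-np.roll(B,1,0),axis=1))
d=B[1]-B[0]+B[2]-B[3];print('long dir deg',np.degrees(np.arctan2(d[1],d[0])))
print('orange');B=[tr(*z) for z in [((176.5,172),(288,148.5)),((202,193),(269,165.5)),((185,204),(254.5,159)),((160,181),(279,144))]]
B=np.array(B);print(B.mean(0),np.linalg.norm(B-np.roll(B,1,0),axis=1))
d=B[1]-B[0]+B[2]-B[3];print('long dir deg',np.degrees(np.arctan2(d[1],d[0])))
t=np.radians(20)
S=lambda l,p:('scene',l,np.array(p)-.5)
D=lambda l,p:('side',l,np.array(p)-.5)
obs=[S((.178,.08,0),(341,255)),S((.178,-.08,0),(356,207.5)),S((0,-.08,0),(420,243)),S((0,.08,0),(413.5,296)),S((0,-.08,.1),(447.5,221)),S((0,.051,0),(415.5,285)),S((0,-.051,0),(419.5,252)),
D((.178,.08,0),(204,239.5)),D((.178,-.08,0),(258,249)),D((.178,.051,0),(213,241)),D((.178,-.051,0),(248,247)),D((-.008,.08,.1),(179,292.5)),D((-.008,-.08,.1),(240,303.5))]
p,r=fitbody([.6,.35,.03,-1.57],obs,t);print('deck',p,np.degrees(p[3]));print(r)
# free tilt
E
```

```text
blue
[ 0.5561 -0.1378  0.0514] 0.3133496247684832
[ 0.5348 -0.0238  0.0471] 0.6902044120912305
[ 0.5927 -0.0132  0.0472] 0.668160468312815
[ 0.614  -0.1287  0.0512] 0.2866318787262979
[ 0.5744 -0.0759  0.0492] [0.0586 0.116  0.0588 0.1174]
long dir deg 100.5263398156074
orange
[ 0.5253 -0.3238  0.0525] 0.386211222198886
[ 0.5586 -0.2116  0.0486] 0.06891291192387461
[ 0.6175 -0.224   0.0494] 0.17575655072431154
[ 0.5688 -0.3511  0.0393] 0.22895719649673077
[ 0.5675 -0.2776  0.0474] [0.053  0.1171 0.0602 0.1365]
long dir deg 71.0832707727029
deck [ 0.5061  0.3536  0.0269 -1.4246] -81.62639701710039
[[ 0.4072  0.2311]
 [-0.3628  0.8454]
 [ 0.2072  1.2125]
 [ 0.8048  0.1289]
 [ 0.6023 -0.5233]
 [-0.0137  0.7362]
 [-0.2592  0.7134]
 [ 0.0734 -0.9335]
 [ 0.5012 -0.9587]
 [ 0.8132 -0.738 ]
 [ 0.5096 -0.698 ]
 [ 0.2307 -0.3136]
 [ 0.7031  0.4228]]
```

Call:
step_arm(plan=[{"grip": -1, "slide": [0.006, 0, -0.026]}, {"grip": -1, "slide": [0.006, 0, -0.026]}, {"grip": -1, "slide": [0.006, 0, -0.026]}, {"grip": -1, "slide": [0.006, 0, -0.026]}, {"grip": -1, "slide": [0, 0, -0.026]}, {"grip": -1, "spin": -5}, {"grip": -1, "spin": -5}, {"grip": -1}, {"grip": -1}, {"grip": -1}], force=25)

```text
schema error: expected keys grip, slide, spin
```

```bash
cat > snap.py <<'E'
from station import get_obs,cams
import cv2,sys,pickle,numpy as np
np.set_printoptions(precision=4,suppress=True)
o=get_obs();print(o['time_s'],o['ee_pos'],o['eef_rot'],o['force'],o['grip_width'])
for a in sys.argv[2:]:
    c=cams.calibration(a); im=cams.camera(a)
    cv2.imwrite(f"pics/{a}{sys.argv[1]}.png",im); pickle.dump((c['K'],c['T']),open(f"pics/{a}{sys.argv[1]}.pkl","wb"))
E
cat > crop.py <<'E'
import cv2,sys
n,x0,y0,x1,y1,s,o=sys.argv[1],*map(int,sys.argv[2:7]),sys.argv[7]
im=cv2.imread(f"pics/{n}.png")[y0:y1,x0:x1]
im=cv2.resize(im,None,fx=s,fy=s,interpolation=cv2.INTER_CUBIC)
for x in range((x0//10+1)*10,x1,10):
    cv2.putText(im,str(x),((x-x0)*s-8,8),0,.3,(0,255,255),1);cv2.line(im,((x-x0)*s,10),((x-x0)*s,16),(0,255,255),1)
for y in range((y0//10+1)*10,y1,10):
    cv2.putText(im,str(y),(0,(y-y0)*s+3),0,.3,(0,255,255),1);cv2.line(im,(20,(y-y0)*s),(26,(y-y0)*s),(0,255,255),1)
cv2.imwrite(f"pics/{o}.png",im)
E
python3 snap.py 1 wrist; python3 crop.py wrist1 0 0 512 384 1 cw1
```

```text
0.15 [0.5498 0.     0.205 ] [-1.5707  0.0009 -0.    ] [0.7731 0.0325 0.5709] 0.09408056891675165
```

View pics/wrist1.png

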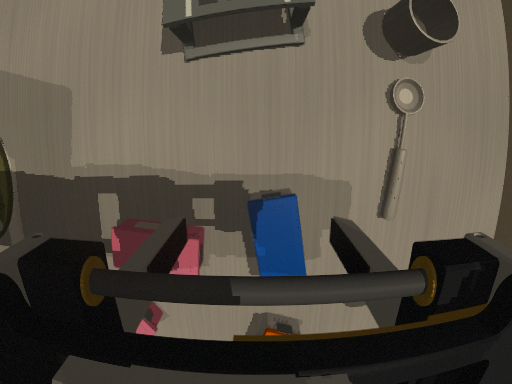

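All three keys are needed in each row.

Call:
step_arm(plan=[{"grip": -1, "slide": [0.006, 0, -0.026], "spin": 0}, {"grip": -1, "slide": [0.006, 0, -0.026], "spin": 0}, {"grip": -1, "slide": [0.006, 0, -0.026], "spin": 0}, {"grip": -1, "slide": [0.006, 0, -0.026], "spin": 0}, {"grip": -1, "slide": [0, 0, -0.026], "spin": 0}, {"grip": -1, "slide": [0, 0, 0], "spin": -5}, {"grip": -1, "slide": [0, 0, 0], "spin": -5}, {"grip": -1, "slide": [0, 0, 0], "spin": 0}, {"grip": -1, "slide": [0, 0, 0], "spin": 0}, {"grip": -1, "slide": [0, 0, 0], "spin": 0}], force=25)

```text
time_s: 1.03
ee_pos: [0.574, -0.1297, 0.2054]
eef_rot: [-1.571, 0.0, 0.172]
force: [0.2, 0.1, 0.8]
grip_width: 0.0939
```

```bash
python3 snap.py 2 wrist
```

```text
1.0333 [ 0.574  -0.1297  0.2054] [-1.5708  0.0001  0.1721] [0.2184 0.1002 0.8195] 0.09387202418963538
```

View pics/wrist2.png

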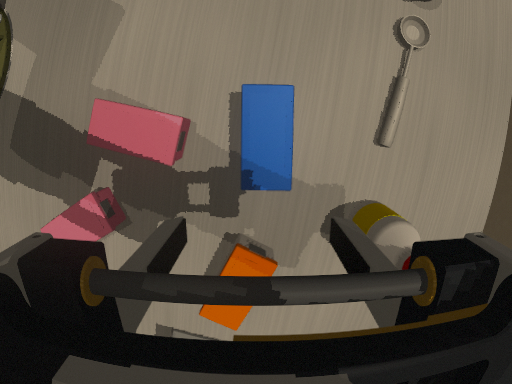

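```bash
python3 crop.py wrist2 225 70 315 200 4 cw2; python3 crop.py wrist0 235 185 315 285 5 cw0
```

```text
(no output)
```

View pics/cw2.png

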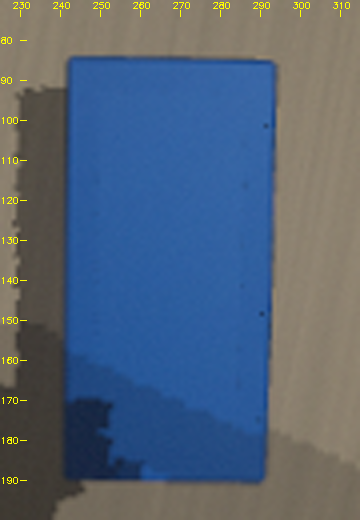

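View pics/cw0.png

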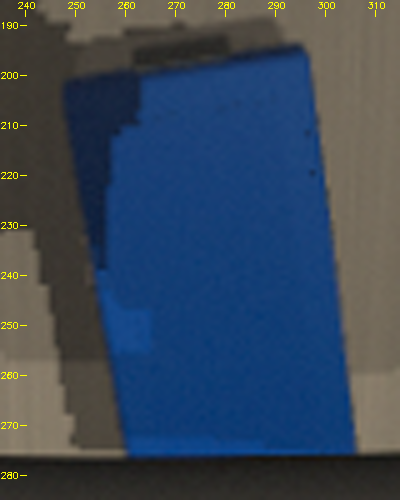

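```bash
cat >> h.py <<'E'
import pickle
W0=(np.array([[297.3186,0,257.9276],[0,297.3186,193.8972],[0,0,1]]),np.array([[1,-.0012,.0015,.5499],[.0009,.9729,.2313,.0658],[-.0018,-.2313,.9729,.3833],[0,0,0,1]]))
def WC(n): return pickle.load(open(f'pics/wrist{n}.pkl','rb'))
def o(c,l,p,cal=None):
    return (c,l,np.array(p)-.5)+((cal,) if cal is not None else ())
E
python3 - <<'E'
from h import *
a,b=.06,.029
# local x along +y-ish (yaw~100deg): local +y = -x world(left in wrist)
W2=WC(2)
w=[o('wrist',(a,b,0),(242,85),W2),o('wrist',(a,-b,0),(293.5,86),W2),o('wrist',(-a,-b,0),(290.5,190),W2),o('wrist',(-a,b,0),(241.5,190),W2),
 o('wrist',(a,b,0),(248,201.5),W0),o('wrist',(a,-b,0),(296,195),W0)]
s=[o('scene',(-a,b,0),(225,200.5)),o('scene',(a,b,0),(266.5,211.5)),o('scene',(a,-b,0),(259,227)),o('scene',(-a,-b,0),(215.5,215)),
 o('side',(-a,b,0),(262,179)),o('side',(a,b,0),(255.5,204.5)),o('side',(a,-b,0),(237.5,202)),o('side',(-a,-b,0),(245,176.5))]
for nm,q in(('wrist',w),('fixed',s),('all',w+s)):
    p,r=fitbody([.57,-.08,.05,1.75],q);print(nm,p,np.degrees(p[3]),np.abs(r).max(0))
for q in w[:4]:
    pass
print(tri([('wrist',w[0][2],W2),('wrist',w[4][2],W0)]),tri([('wrist',w[1][2],W2),('wrist',w[5][2],W0)]))
E
```

```text
wrist [ 0.5744 -0.0779  0.0465  1.7289] 99.06033962575793 [0.6902 0.6946]
fixed [ 0.5744 -0.0759  0.0494  1.7383] 99.59847040521932 [1.0352 1.1301]
all [ 0.5743 -0.0777  0.0478  1.7296] 99.10151959905583 [1.0646 1.2105]
(array([ 0.5367, -0.023 ,  0.0462]), np.float64(0.2820576505836358)) (array([ 0.593 , -0.0143,  0.0494]), np.float64(0.025936739767247516))
```

```bash
python3 crop.py side0 190 125 330 215 5 cs0
python3 - <<'E'
from h import *
print('cap',tri([('scene',np.array([166.5,207.])-.5),('side',np.array([213.5,137])-.5)]))
E
```

```text
cap (array([ 0.7387, -0.1635,  0.1615]), np.float64(0.7514267759117267))
```

View pics/cs0.png

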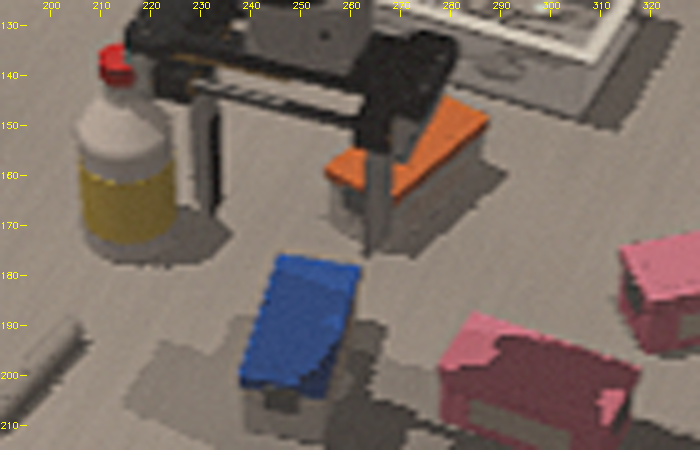

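Call:
step_arm(plan=[{"grip": -1, "slide": [0.0046, 0.02, 0.0256], "spin": 0}, {"grip": -1, "slide": [0.0046, 0.02, 0.0256], "spin": 0.8}, {"grip": -1, "slide": [0, 0.03, 0], "spin": 0}, {"grip": -1, "slide": [0, 0.03, 0], "spin": 0}, {"grip": -1, "slide": [0, 0.03, 0], "spin": 0}, {"grip": -1, "slide": [0, 0.03, 0], "spin": 0}, {"grip": -1, "slide": [0, 0.02, 0], "spin": 0}, {"grip": -1, "slide": [0, 0.012, 0], "spin": 0}, {"grip": -1, "slide": [0, 0, 0], "spin": 0}, {"grip": -1, "slide": [0, 0, 0], "spin": 0}], force=25)

```text
time_s: 1.92
ee_pos: [0.5744, -0.0779, 0.014]
eef_rot: [-1.571, -0.0, 0.16]
force: [-0.2, -0.0, 0.4]
grip_width: 0.0938
```

```bash
python3 snap.py 3 side; python3 crop.py side3 190 125 310 225 5 cs3
```

```text
1.9167 [ 0.5744 -0.0779  0.014 ] [-1.5708 -0.0001  0.1601] [-0.1969 -0.0441  0.3968] 0.09379557237390534
```

View pics/cs3.png

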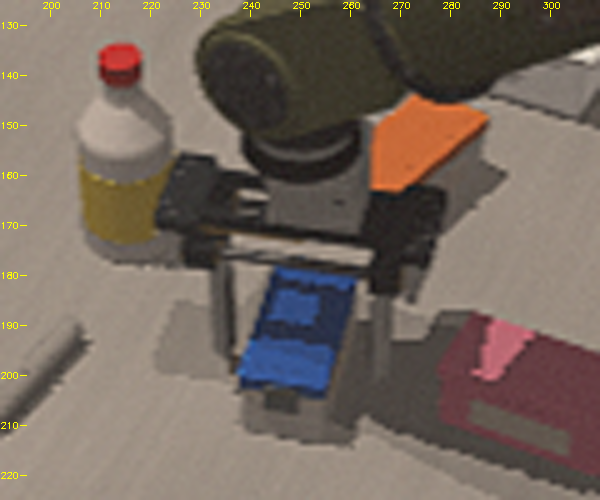

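Call:
step_arm(plan=[{"grip": 1, "slide": [0, 0, 0], "spin": 0}, {"grip": 1, "slide": [0, 0, 0], "spin": 0}, {"grip": 1, "slide": [0, 0, 0], "spin": 0}, {"grip": 1, "slide": [0, 0, 0], "spin": 0}, {"grip": 1, "slide": [0, 0, 0], "spin": 0}, {"grip": 1, "slide": [0, 0, 0], "spin": 0}, {"grip": 1, "slide": [0, 0, 0], "spin": 0}, {"grip": 1, "slide": [0, 0, 0], "spin": 0}, {"grip": 1, "slide": [0, 0, 0], "spin": 0}, {"grip": 1, "slide": [0, 0, 0], "spin": 0}], force=25)

```text
time_s: 2.8
ee_pos: [0.5743, -0.078, 0.0137]
eef_rot: [-1.571, -0.0, 0.161]
force: [-0.8, 1.5, 3.4]
grip_width: 0.0579
```

Call:
step_arm(plan=[{"grip": 1, "slide": [0, -0.01, 0], "spin": 0}, {"grip": 1, "slide": [0, -0.02, 0], "spin": 0}, {"grip": 1, "slide": [0, -0.03, 0], "spin": 0}, {"grip": 1, "slide": [0, -0.04, 0], "spin": 0}, {"grip": 1, "slide": [0, -0.04, 0], "spin": 0}, {"grip": 1, "slide": [0, -0.04, 0], "spin": 0}, {"grip": 1, "slide": [0, -0.02, 0], "spin": 0}, {"grip": 1, "slide": [0, 0, 0.01], "spin": 0}, {"grip": 1, "slide": [0, 0, 0], "spin": 0}, {"grip": 1, "slide": [0, 0, 0], "spin": 0}], force=25)

```text
time_s: 3.63
ee_pos: [0.5716, -0.0673, 0.2111]
eef_rot: [-1.57, 0.003, 0.161]
force: [-0.4, 0.1, -5.3]
grip_width: 0.0574
```

```bash
python3 snap.py 4 side scene wrist; python3 crop.py side4 190 105 310 205 5 cs4
```

```text
3.6333 [ 0.5716 -0.0673  0.2111] [-1.5695  0.0034  0.1614] [-0.3652  0.0844 -5.2816] 0.05740698995259389
```

View pics/cs4.png

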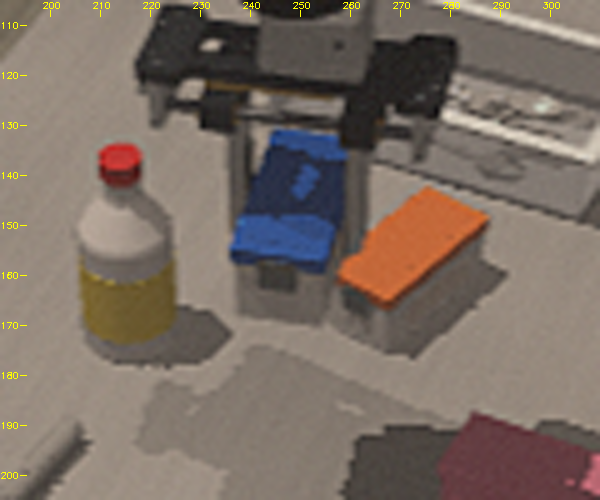

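View pics/scene4.png

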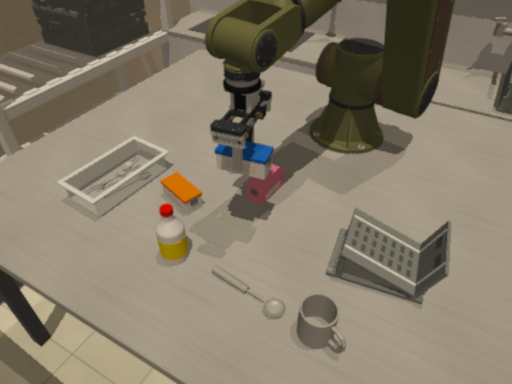

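View pics/wrist4.png

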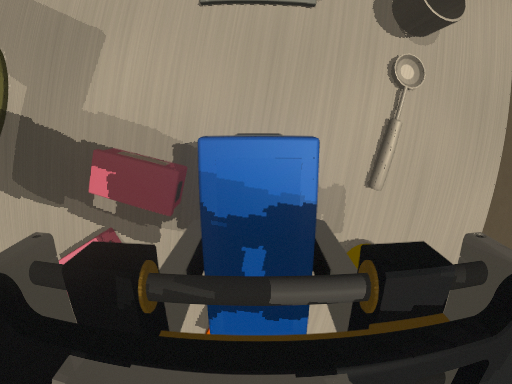

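Call:
step_arm(plan=[{"grip": 1, "slide": [-0.001, 0, 0.02], "spin": 0}, {"grip": 1, "slide": [-0.001, 0, 0.03], "spin": 0}, {"grip": 1, "slide": [-0.001, 0, 0.03], "spin": 0}, {"grip": 1, "slide": [-0.001, 0, 0.03], "spin": 0}, {"grip": 1, "slide": [-0.001, 0, 0.03], "spin": 0}, {"grip": 1, "slide": [0, 0, 0.02], "spin": 0.8}, {"grip": 1, "slide": [0, 0, 0.01], "spin": 0}, {"grip": 1, "slide": [0, 0, 0], "spin": 0}, {"grip": 1, "slide": [0, 0, 0], "spin": 0}, {"grip": 1, "slide": [0, 0, 0], "spin": 0}])

```text
time_s: 4.62
ee_pos: [0.5407, 0.0979, 0.213]
eef_rot: [-1.571, 0.001, 0.146]
force: [0.9, -0.7, -4.4]
grip_width: 0.0577
```

```bash
python3 snap.py 5 wrist; python3 crop.py wrist5 140 0 380 160 3 cw5
```

```text
4.6167 [0.5407 0.0979 0.213 ] [-1.5711  0.0008  0.146 ] [ 0.914  -0.6649 -4.3746] 0.05766830625222376
```

View pics/cw5.png

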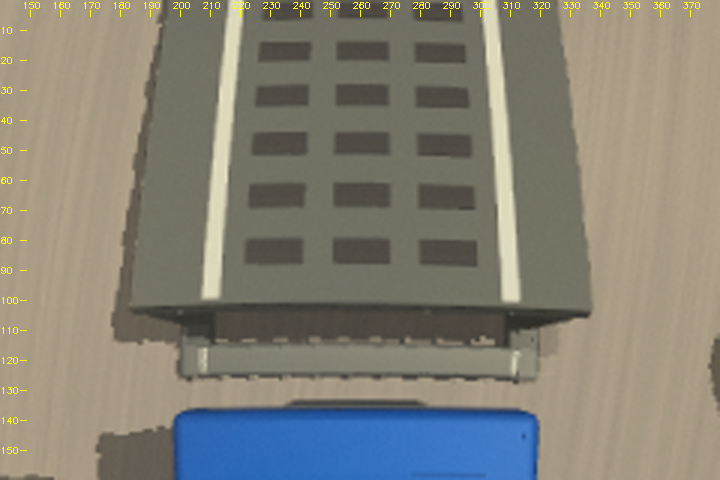

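```bash
cat > rack.py <<'E'
from h import *
t=np.radians(20)
S=lambda l,p:o('scene',l,p); D=lambda l,p:o('side',l,p); W=WC(5); V=lambda l,p:o('wrist',l,p,W)
obs=[S((.178,.08,0),(341,255)),S((.178,-.08,0),(356,207.5)),S((0,-.08,0),(420,243)),S((0,.08,0),(413.5,296)),S((0,-.08,.1),(447.5,221)),S((0,.051,0),(415.5,285)),S((0,-.051,0),(419.5,252)),
D((.178,.08,0),(204,239.5)),D((.178,-.08,0),(258,249)),D((.178,.051,0),(213,241)),D((.178,-.051,0),(248,247)),D((-.008,.08,.1),(179,292.5)),D((-.008,-.08,.1),(240,303.5))]
w=[V((.178,-.08,0),(184,101.5)),V((.178,.08,0),(336.5,102.5)),V((.178,-.048,0),(213.7,100)),V((.178,.048,0),(306.8,100.5))]
lines=[(-.048,(220.7,0.5)),(.048,(300.8,.5)),(-.048,(217.5,50)),(.048,(303.6,50))]
def ray(px,cal):
    K,T=cal; q=(np.array(px)-.5-K[:2,2])/K[0,0]; r=np.hypot(*q); d=np.array([q[0]/r*np.sin(r),-q[1]/r*np.sin(r),-np.cos(r)])
    return T[:3,3],T[:3,:3]@d
def fit(ob,lines,x0=(.506,.354,.027,-1.42)):
    def f(p):
        R=Ro.from_euler('z',p[3]).as_matrix()@Ro.from_euler('y',-t).as_matrix()
        e=[proj(q[0],R@np.array(q[1])+p[:3],q[3] if len(q)>3 else None)[0]-q[2] for q in ob]
        e=list(np.concatenate(e)) if e else []
        for y,px in lines:
            c,d=ray(px,W); cl=R.T@(c-p[:3]); dl=R.T@d; l=cl-dl*cl[2]/dl[2]; e.append((l[1]-y)*900)
        return np.array(e)
    s=least_squares(f,x0,loss='soft_l1'); return s.x,f(s.x)
if __name__=='__main__':
    for nm,a,b in(('fixed',obs,[]),('wrist',w,lines),('all',obs+w,lines)):
        p,r=fit(a,b); print(nm,p,np.degrees(p[3]),np.abs(r).max(), np.sqrt(np.mean(r**2)))
    print(r)
E
python3 rack.py
```

```text
fixed [ 0.5061  0.3536  0.0269 -1.4246] -81.62639700124043 1.2124957117292752 0.6146453439589501
wrist [ 0.5052  0.3548  0.0225 -1.4298] -81.91953312380802 1.2157499746916718 0.5120239912063461
all [ 0.5053  0.3542  0.026  -1.428 ] -81.81778832434225 1.3839745784928823 0.7048474774828712
[ 0.6903  0.1561  0.0856  0.9037  0.5548  1.384   0.9445  0.1895  0.949
 -0.2809  0.1674  0.8214  0.0541  0.8688  0.4839 -0.5117  0.8715 -0.388
  1.2143 -0.2899  0.8852 -0.155   0.4365  0.1078  0.8483  1.0296 -0.9278
  0.2371  1.3827  0.0653 -0.2609  0.5737  0.8584  0.5814 -0.5898  0.7139
  0.631  -0.8048]
```

Call:
step_arm(plan=[{"grip": 1, "slide": [0.0003, 0, 0.02], "spin": 0}, {"grip": 1, "slide": [0.0005, 0, 0.03], "spin": 0}, {"grip": 1, "slide": [0.0005, 0, 0.035], "spin": 0}, {"grip": 1, "slide": [0.0005, 0, 0.035], "spin": 0}, {"grip": 1, "slide": [0.0005, 0, 0.035], "spin": 0}, {"grip": 1, "slide": [0, 0, 0.03], "spin": 0.2}, {"grip": 1, "slide": [0, 0, 0.0112], "spin": 0}, {"grip": 1, "slide": [0, 0.02, 0], "spin": 0}, {"grip": 1, "slide": [0, 0.03, 0], "spin": 0}, {"grip": 1, "slide": [0, 0.03, 0], "spin": 0}, {"grip": 1, "slide": [0, 0.02, 0], "spin": 0}, {"grip": 1, "slide": [0, 0.003, 0], "spin": 0}, {"grip": 1, "slide": [0, 0, 0], "spin": 0}, {"grip": 1, "slide": [0, 0, 0], "spin": 0}, {"grip": 1, "slide": [0, 0, 0], "spin": 0}])

```text
time_s: 5.92
ee_pos: [0.5152, 0.2934, 0.1123]
eef_rot: [-1.57, -0.003, 0.143]
force: [-0.3, -0.4, -3.8]
grip_width: 0.0582
```

```bash
python3 snap.py 6 scene side wrist; python3 crop.py scene6 320 160 470 300 4 cn6;python3 crop.py side6 170 200 270 325 4 cs6
```

```text
5.9167 [0.5152 0.2934 0.1123] [-1.57   -0.0026  0.1427] [-0.338  -0.4371 -3.7895] 0.058187058092017026
```

View pics/cn6.png

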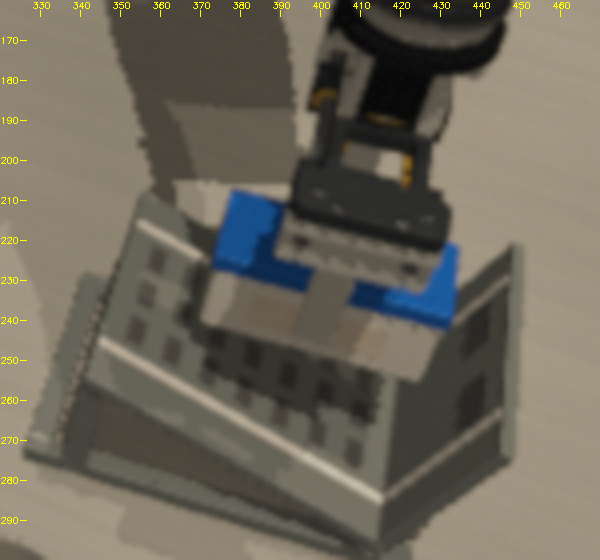

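View pics/cs6.png

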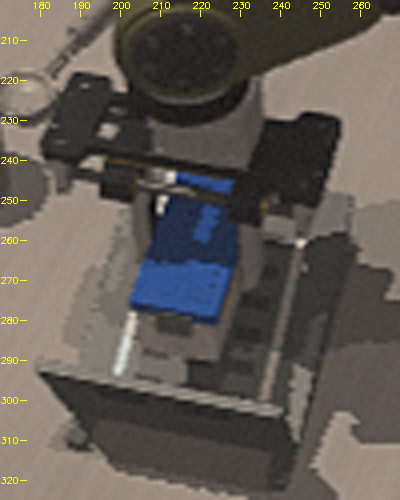

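View pics/wrist6.png

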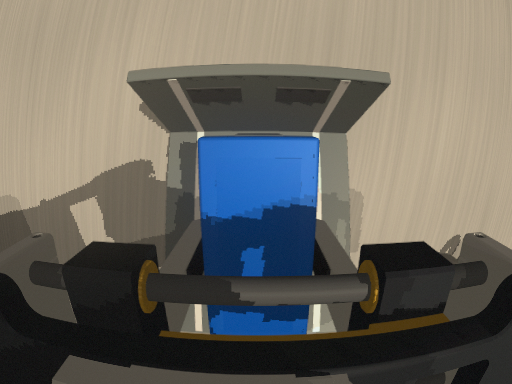

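Call:
step_arm(plan=[{"grip": 1, "slide": [0, 0.01, 0], "spin": 0}, {"grip": 1, "slide": [0, 0.006, 0], "spin": 0}, {"grip": 1, "slide": [0, 0.003, 0], "spin": 0}, {"grip": 1, "slide": [0, 0, 0], "spin": 0}, {"grip": 1, "slide": [0, 0, 0], "spin": 0}], force=15)

```text
time_s: 6.48
ee_pos: [0.5141, 0.2933, 0.0911]
eef_rot: [-1.571, 0.001, 0.143]
force: [0.6, -0.4, -3.4]
grip_width: 0.0578
```

Call:
step_arm(plan=[{"grip": 1, "slide": [0, 0.002, 0], "spin": 0}, {"grip": 1, "slide": [0, 0.002, 0], "spin": 0}, {"grip": 1, "slide": [0, 0, 0], "spin": 0}])

```text
time_s: 6.73
ee_pos: [0.5141, 0.2933, 0.0871]
eef_rot: [-1.571, 0.0, 0.143]
force: [-0.5, -0.0, -4.0]
grip_width: 0.0579
```

Call:
step_arm(plan=[{"grip": 1, "slide": [0, 0.002, 0], "spin": 0}, {"grip": 1, "slide": [0, 0.002, 0], "spin": 0}, {"grip": 1, "slide": [0, 0, 0], "spin": 0}])

```text
time_s: 6.98
ee_pos: [0.5143, 0.2938, 0.0836]
eef_rot: [-1.57, -0.001, 0.143]
force: [-1.0, 2.1, -2.8]
grip_width: 0.0582
```

Call:
step_arm(plan=[{"grip": 1, "slide": [0, 0.002, 0.0006], "spin": 0}, {"grip": 1, "slide": [0, 0.002, 0.0006], "spin": 0}, {"grip": 1, "slide": [0, 0.002, 0.0007], "spin": 0}, {"grip": 1, "slide": [0, 0, 0], "spin": 0}])

```text
time_s: 7.32
ee_pos: [0.514, 0.2956, 0.0772]
eef_rot: [-1.57, -0.0, 0.143]
force: [-0.3, 4.9, -1.0]
grip_width: 0.0578
```

Call:
step_arm(plan=[{"grip": 1, "slide": [0, 0.002, 0.0006], "spin": 0}, {"grip": 1, "slide": [0, 0.002, 0.0007], "spin": 0}, {"grip": 1, "slide": [0, 0.002, 0.0007], "spin": 0}, {"grip": 1, "slide": [0, 0, 0], "spin": 0}])

```text
time_s: 7.65
ee_pos: [0.5136, 0.2972, 0.0708]
eef_rot: [-1.571, 0.0, 0.143]
force: [0.2, 2.4, -2.5]
grip_width: 0.0576
```

```bash
python3 snap.py 7 scene; python3 crop.py scene7 320 160 470 300 4 cn7
```

```text
7.65 [0.5136 0.2972 0.0708] [-1.5711  0.0003  0.1433] [ 0.2296  2.3662 -2.5202] 0.05761393486773637
```

View pics/cn7.png

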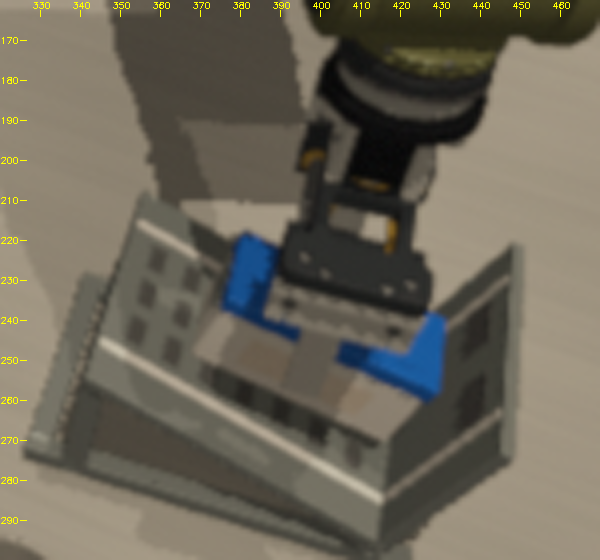

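Call:
step_arm(plan=[{"grip": 1, "slide": [0, 0.002, 0.0007], "spin": 0}, {"grip": 1, "slide": [0, 0.002, 0.0007], "spin": 0}, {"grip": 1, "slide": [0, 0.0015, 0.0006], "spin": 0}, {"grip": 1, "slide": [0, 0, 0], "spin": 0}])

```text
time_s: 8.03
ee_pos: [0.5133, 0.2991, 0.0654]
eef_rot: [-1.571, 0.001, 0.143]
force: [0.8, 0.5, -4.0]
grip_width: 0.0579
```

Call:
step_arm(plan=[{"grip": 1, "slide": [0, 0.0015, 0.0006], "spin": 0}, {"grip": 1, "slide": [0, 0, 0], "spin": 0}])

```text
time_s: 8.2
ee_pos: [0.5132, 0.2996, 0.0641]
eef_rot: [-1.571, 0.0, 0.143]
force: [0.6, -0.3, -3.2]
grip_width: 0.0582
```

Call:
step_arm(plan=[{"grip": 1, "slide": [0, 0.001, 0.0004], "spin": 0}, {"grip": 1, "slide": [0, 0, 0], "spin": 0}])

```text
time_s: 8.37
ee_pos: [0.5132, 0.3001, 0.0633]
eef_rot: [-1.571, 0.0, 0.143]
force: [1.0, 0.5, -2.7]
grip_width: 0.0583
```

```bash
python3 snap.py 8 scene; python3 crop.py scene8 320 160 470 300 4 cn8
```

```text
8.3667 [0.5132 0.3001 0.0633] [-1.5709  0.0001  0.1431] [ 1.0349  0.4968 -2.6905] 0.058267690956179674
```

View pics/cn8.png

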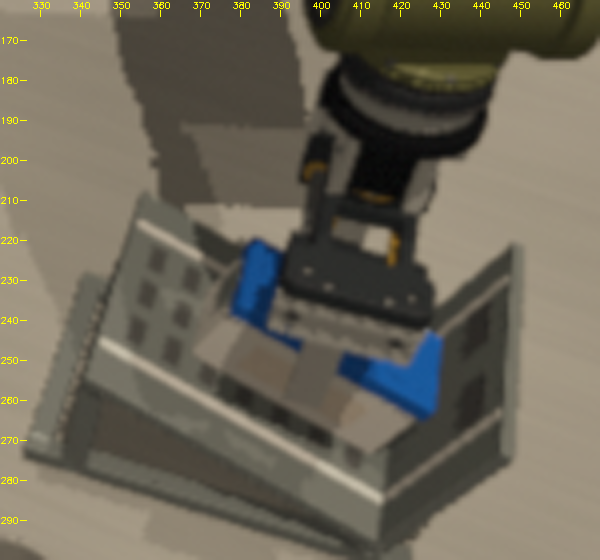

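Call:
step_arm(plan=[{"grip": 1, "slide": [0, 0.001, 0.0003], "spin": 0}, {"grip": 1, "slide": [0, 0, 0], "spin": 0}])

```text
time_s: 8.58
ee_pos: [0.5134, 0.3006, 0.0631]
eef_rot: [-1.571, -0.001, 0.143]
force: [-0.3, -1.6, 5.8]
grip_width: 0.0578
```

Call:
step_arm(plan=[{"grip": 1, "slide": [0, 0.001, 0.0003], "spin": 0}, {"grip": 1, "slide": [0, 0, 0], "spin": 0}])

```text
time_s: 8.75
ee_pos: [0.5137, 0.3011, 0.0629]
eef_rot: [-1.57, -0.002, 0.143]
force: [-3.4, -1.6, 11.0]
grip_width: 0.0582
```

Call:
step_arm(plan=[{"grip": 1, "slide": [0, 0.001, 0.0003], "spin": 0}, {"grip": 1, "slide": [0, 0, 0], "spin": 0}])

```text
time_s: 8.92
ee_pos: [0.5139, 0.3016, 0.0626]
eef_rot: [-1.57, -0.002, 0.143]
force: [-4.1, -1.9, 16.4]
grip_width: 0.058
```

Call:
step_arm(plan=[{"grip": 1, "slide": [0, -0.002, 0], "spin": 0}, {"grip": 1, "slide": [0, 0.0007, 0.0019], "spin": 0}, {"grip": 1, "slide": [0, 0.0007, 0.0019], "spin": 0}, {"grip": 1, "slide": [0, 0.0004, 0.001], "spin": 0}, {"grip": 1, "slide": [0, 0, 0], "spin": 0}])

```text
time_s: 9.33
ee_pos: [0.5126, 0.3063, 0.0608]
eef_rot: [-1.57, -0.001, 0.143]
force: [0.1, 2.5, 3.6]
grip_width: 0.0577
```

Call:
step_arm(plan=[{"grip": 1, "slide": [0, 0.0003, 0.001], "spin": 0}, {"grip": 1, "slide": [0, 0.0004, 0.001], "spin": 0}, {"grip": 1, "slide": [0, 0, 0], "spin": 0}])

```text
time_s: 9.58
ee_pos: [0.5124, 0.3074, 0.0603]
eef_rot: [-1.572, -0.0, 0.143]
force: [-1.1, -5.9, 7.8]
grip_width: 0.0577
```

Call:
step_arm(plan=[{"grip": 1, "slide": [0, 0.0003, 0.001], "spin": 0}, {"grip": 1, "slide": [0, 0, 0], "spin": 0}])

```text
time_s: 9.75
ee_pos: [0.5123, 0.3078, 0.0602]
eef_rot: [-1.572, 0.0, 0.143]
force: [-1.7, -8.8, 10.8]
grip_width: 0.0581
```

```bash
python3 snap.py 9 scene wrist; python3 crop.py scene9 360 200 460 300 6 cn9; python3 crop.py wrist9 110 50 400 230 2 cw9
```

```text
9.75 [0.5123 0.3078 0.0602] [-1.5724  0.0001  0.1427] [-1.6719 -8.8257 10.7595] 0.0581080130897414
```

View pics/cn9.png

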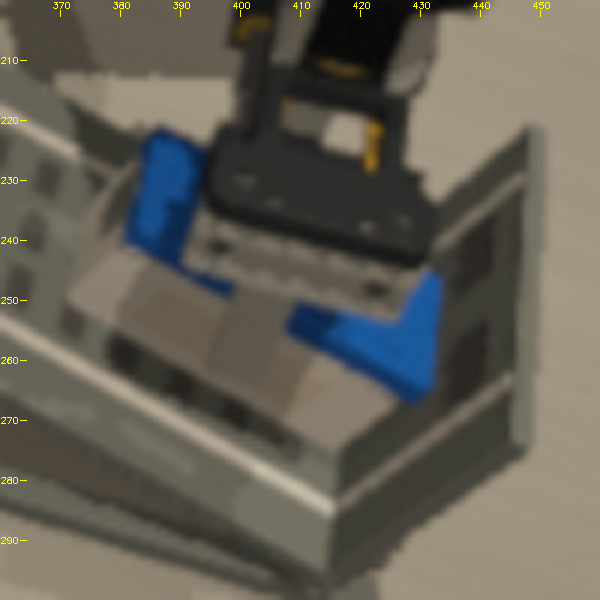

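View pics/cw9.png

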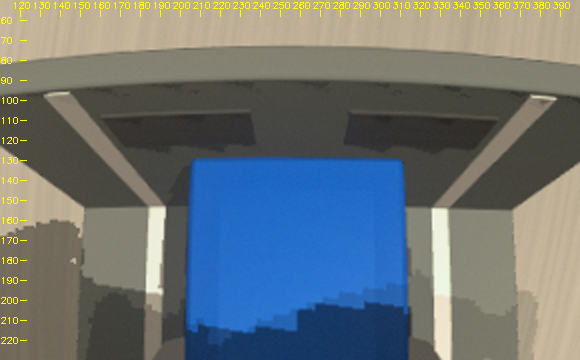

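Call:
step_arm(plan=[{"grip": -0.3, "slide": [0, 0, 0], "spin": 0}, {"grip": -0.4, "slide": [0, 0, 0], "spin": 0}, {"grip": -0.6, "slide": [0, 0, 0], "spin": 0}, {"grip": -0.8, "slide": [0, 0, 0], "spin": 0}, {"grip": -1, "slide": [0, 0, 0], "spin": 0}, {"grip": -1, "slide": [0, 0, 0], "spin": 0}, {"grip": -1, "slide": [0, 0, 0], "spin": 0}])

```text
time_s: 10.43
ee_pos: [0.512, 0.3088, 0.0596]
eef_rot: [-1.571, 0.0, 0.143]
force: [0.6, -0.3, 0.4]
grip_width: 0.0931
```

Call:
step_arm(plan=[{"grip": -1, "slide": [0, -0.01, 0], "spin": 0}, {"grip": -1, "slide": [0, -0.02, 0], "spin": 0}, {"grip": -1, "slide": [0, -0.03, 0], "spin": 0}, {"grip": -1, "slide": [0, -0.04, 0], "spin": 0}, {"grip": -1, "slide": [0, -0.04, 0], "spin": 0}, {"grip": -1, "slide": [0, 0, -0.03], "spin": 0}, {"grip": -1, "slide": [0, 0, -0.04], "spin": 0}, {"grip": -1, "slide": [0, 0, -0.03], "spin": 0}, {"grip": -1, "slide": [0, 0, 0], "spin": 0}, {"grip": -1, "slide": [0, 0, 0], "spin": 0}])

```text
time_s: 11.27
ee_pos: [0.5266, 0.2088, 0.2006]
eef_rot: [-1.571, -0.001, 0.141]
force: [-0.3, 0.0, -0.1]
grip_width: 0.094
```

```bash
python3 snap.py 10 scene side wrist; python3 crop.py scene10 320 200 460 300 5 cn10; python3 crop.py side10 170 230 270 325 5 cs10;  python3 crop.py wrist10 140 0 380 200 3 cw10
```

```text
11.2667 [0.5266 0.2088 0.2006] [-1.5705 -0.001   0.1408] [-0.333   0.031  -0.0521] 0.09401594326308779
```

View pics/cn10.png

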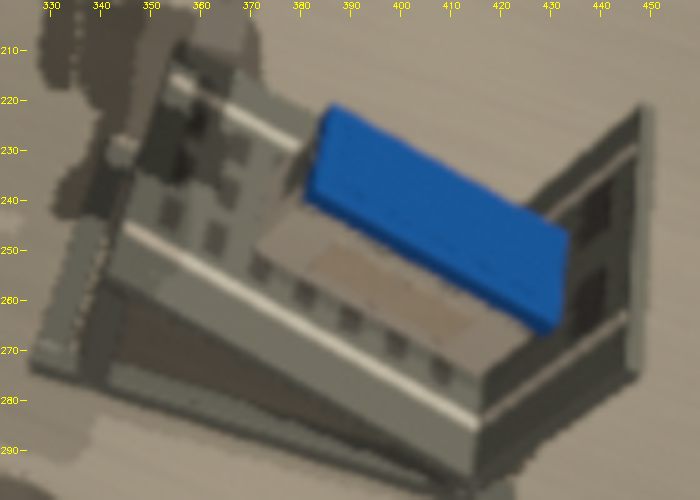

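View pics/cs10.png

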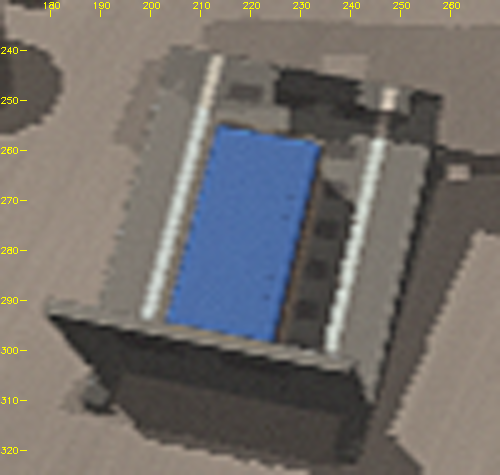

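View pics/cw10.png

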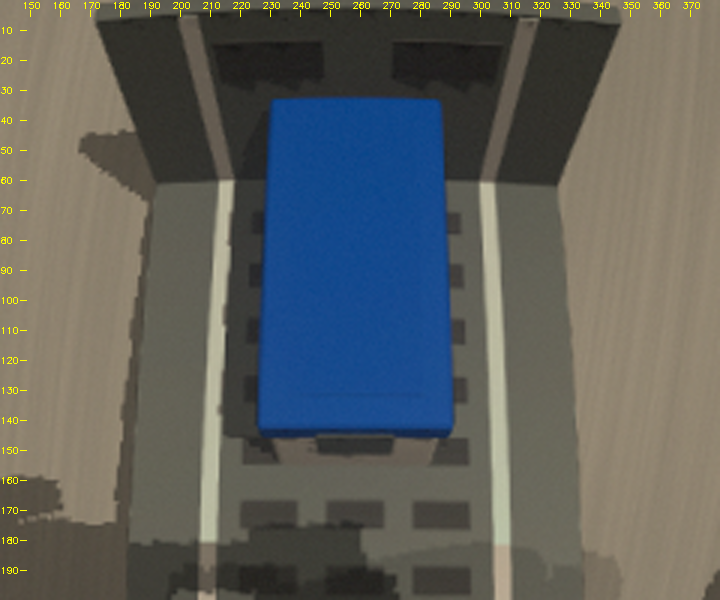

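```bash
python3 - <<'E'
from h import *
W=WC(10)
# deck frame local: x upslope,y; yaw=-81.8: deck +y = +x world = right in wrist
a,b=.06,.029
c=[((-a,-b,0),(230,33.5),(433.2,247.2),None),((-a,b,0),(286.7,33.5),(430,266),None),((a,-b,0),(226,142.8),(386.8,220.7),(234,258.7)),((a,b,0),(290.5,142.8),(380.8,239),(213.5,255.2))]
ob=[];Rd=Ro.from_euler('z',np.radians(-81.8)).as_matrix()@Ro.from_euler('y',-np.radians(20)).as_matrix();O=np.array([.5055,.354,.027])
for l,w,s,d in c:
    q=[('wrist',np.array(w)-.5,W),('scene',np.array(s)-.5)]+([('side',np.array(d)-.5)] if d else [])
    p,e=tri(q);print('deckframe',Rd.T@(p-O)*1000,e)
    ob+=[o('wrist',l,w,W),o('scene',l,s)]+([o('side',l,d)] if d else [])
p,r=fitbody([.51,.3,.1,-1.43],ob,np.radians(20));print(p,np.degrees(p[3]),'centre top in deck',Rd.T@(p[:3]-O)*1000,np.abs(r).max())
# orange
A=[((-a,b),(176.5,172),(288,148.5)),((a,b),(202,193),(269,165.5)),((a,-b),(185,204),(254.5,159)),((-a,-b),(160,181),(279,144))]
ob=[]
for l,s,d in A: ob+=[o('scene',(*l,0),s),o('side',(*l,0),d)]
p,r=fitbody([.567,-.277,.05,1.24],ob);print('orange',p,np.degrees(p[3]),r)
E
python3 crop.py wrist2 190 230 290 340 5 cwo; python3 crop.py scene10 150 160 220 225 8 cno; python3 crop.py side10 245 135 300 185 10 cso
```

```text
deckframe [  0.8017 -29.3161  52.5833] 0.06198110808498367
deckframe [ 1.5321 28.3806 52.4269] 0.6432100949716646
deckframe [120.1232 -28.5879  53.937 ] 0.3633543398103199
deckframe [119.4868  28.3652  49.7192] 0.5716790196356399
[ 0.5106  0.3157  0.0958 -1.4272] -81.77384249578229 centre top in deck [59.8774 -0.4587 51.4677] 1.5268615331553974
orange [ 0.5687 -0.2761  0.049   1.2638] 72.41021369312315 [[ 0.7077  0.855 ]
 [ 0.8689  0.2235]
 [ 0.2346  0.1128]
 [-0.3426  0.2177]
 [-0.5024 -1.2129]
 [ 1.064  -0.0835]
 [-0.1132  0.4154]
 [-3.0046 -1.5813]]
```

View pics/cwo.png

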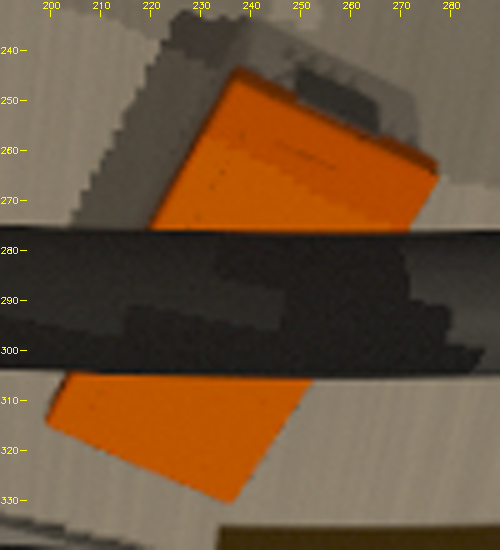

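View pics/cso.png

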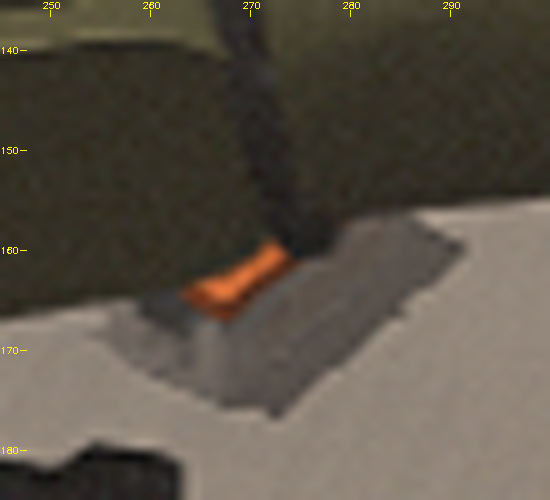

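Run:
```python
from h import *
W=WC(2);a,b=.06,.029
w=[o('wrist',(a,b,0),(237,244),W),o('wrist',(a,-b,0),(277.5,263.5),W),o('wrist',(-a,-b,0),(236,330.5),W),o('wrist',(-a,b,0),(199,314.5),W)]
A=[((-a,b),(176.5,172),(288,148.5)),((a,b),(202,193),(269,165.5)),((a,-b),(185,204),(254.5,159))]
s=[]
for l,q,d in A: s+=[o('scene',(*l,0),q),o('side',(*l,0),d)]
s+=[o('scene',(-a,-b,0),(160,181))]
for nm,q in(('wrist',w),('fixed',s),('all',w+s)):
    p,r=fitbody([.567,-.277,.05,1.24],q);print(nm,p,np.degrees(p[3]),np.abs(r).max(0))
```

```text
wrist [ 0.5696 -0.274   0.0527  1.2668] 72.58418855642694 [0.9019 0.4652]
fixed [ 0.5704 -0.2746  0.0508  1.276 ] 73.11003053098523 [0.7075 1.2308]
all [ 0.5698 -0.2749  0.0509  1.2686] 72.68635422301435 [0.8903 1.3829]
```

Call:
step_arm(plan=[{"grip": -1, "slide": [0, 0, -0.02], "spin": 0}, {"grip": -1, "slide": [0, 0, -0.03], "spin": 0}, {"grip": -1, "slide": [-0.0025, 0, -0.04], "spin": 0}, {"grip": -1, "slide": [-0.0025, 0, -0.04], "spin": 0}, {"grip": -1, "slide": [-0.0025, 0, -0.04], "spin": 0}, {"grip": -1, "slide": [-0.0025, 0, -0.04], "spin": 0}, {"grip": -1, "slide": [-0.0025, 0, -0.04], "spin": 0}, {"grip": -1, "slide": [-0.0025, 0, -0.04], "spin": 0}, {"grip": -1, "slide": [-0.0025, 0, -0.04], "spin": 0}, {"grip": -1, "slide": [-0.0025, 0, -0.04], "spin": 0}, {"grip": -1, "slide": [-0.0025, 0, -0.04], "spin": 0}, {"grip": -1, "slide": [-0.0025, 0, -0.04], "spin": 0}, {"grip": -1, "slide": [0, 0, -0.0345], "spin": 0}, {"grip": -1, "slide": [0, 0, 0], "spin": 6.35}, {"grip": -1, "slide": [0, 0, 0], "spin": 6.35}, {"grip": -1, "slide": [0, 0, 0], "spin": 6.35}, {"grip": -1, "slide": [0, 0, 0], "spin": 6.35}, {"grip": -1, "slide": [0, 0, 0], "spin": 0}, {"grip": -1, "slide": [0, 0, 0], "spin": 0}, {"grip": -1, "slide": [0, 0, 0], "spin": 0}], force=20)

```text
time_s: 13.08
ee_pos: [0.571, -0.2727, 0.1996]
eef_rot: [-1.571, 0.0, -0.296]
force: [-0.1, 0.1, 0.2]
grip_width: 0.0939
```

```bash
python3 snap.py 11 wrist
```

```text
13.0833 [ 0.571  -0.2727  0.1996] [-1.5707  0.0002 -0.2956] [-0.1036  0.1214  0.1826] 0.09387278947253933
```

View pics/wrist11.png

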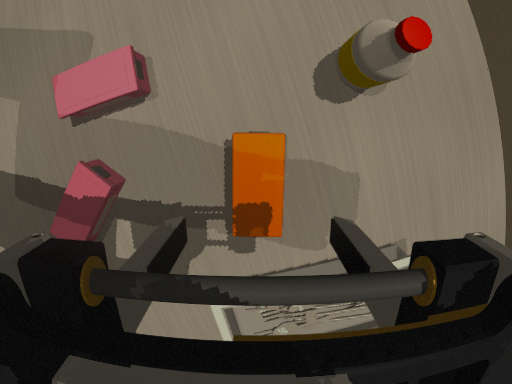

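Run:
```python
from h import *
from rack import ray
W=WC(11)
x=np.array([np.cos(-.2956),np.sin(-.2956)]);z=np.array([np.sin(.2956),np.cos(.2956)]);t=np.array([.571,-.2727])
def at(px,h):
    c,d=ray(px,W);p=c+d*(h-c[2])/d[2];q=p[:2]-t;print(px,p,'tool x,z',q@x*1000,q@z*1000)
for px in [(398,243),(410,258),(215,308),(300,275)]: at(px,.065)
for px in [(233,133),(286,133),(283,237),(232,237)]: at(px,.053)
```

```text
(398, 243) [ 0.7152 -0.3899  0.065 ] tool x,z 172.12089498808206 -70.1007643380204
(410, 258) [ 0.7298 -0.4174  0.065 ] tool x,z 194.05656964925592 -92.15633222656186
(215, 308) [ 0.4727 -0.4068  0.065 ] tool x,z -54.96280940927414 -156.96836336529745
(300, 275) [ 0.5873 -0.3903  0.065 ] tool x,z 49.84486322788427 -107.77221705733588
(233, 133) [ 0.5611 -0.21    0.053 ] tool x,z -27.71666662015252 57.09141348337948
(286, 133) [ 0.6163 -0.2267  0.053 ] tool x,z 29.967762367901983 57.17210316987935
(283, 237) [ 0.5803 -0.3413  0.053 ] tool x,z 28.911477466734844 -62.947290699653
(232, 237) [ 0.523 -0.324  0.053] tool x,z -30.986296582757983 -63.039699478908695
```

Call:
step_arm(plan=[{"grip": -1, "slide": [0, 0.02, -0.003], "spin": 0}, {"grip": -1, "slide": [0, 0.03, 0], "spin": 0}, {"grip": -1, "slide": [0, 0.04, 0], "spin": 0}, {"grip": -1, "slide": [0, 0.04, 0], "spin": 0}, {"grip": -1, "slide": [0, 0.03, 0], "spin": 0}, {"grip": -1, "slide": [0, 0.02, 0], "spin": 0}, {"grip": -1, "slide": [0, 0.0056, 0], "spin": 0}, {"grip": -1, "slide": [0, 0, 0], "spin": 0}, {"grip": -1, "slide": [0, 0, 0], "spin": 0}, {"grip": 1, "slide": [0, 0, 0], "spin": 0}, {"grip": 1, "slide": [0, 0, 0], "spin": 0}, {"grip": 1, "slide": [0, 0, 0], "spin": 0}, {"grip": 1, "slide": [0, 0, 0], "spin": 0}, {"grip": 1, "slide": [0, 0, 0], "spin": 0}, {"grip": 1, "slide": [0, 0, 0], "spin": 0}, {"grip": 1, "slide": [0, 0, 0], "spin": 0}, {"grip": 1, "slide": [0, 0, 0], "spin": 0}, {"grip": 1, "slide": [0, 0, 0], "spin": 0}, {"grip": 1, "slide": [0, 0, 0], "spin": 0}], force=20)

```text
time_s: 14.72
ee_pos: [0.5698, -0.2762, 0.0143]
eef_rot: [-1.571, -0.0, -0.3]
force: [-2.7, 1.8, 3.6]
grip_width: 0.0582
```

Call:
step_arm(plan=[{"grip": 1, "slide": [0, -0.01, 0], "spin": 0}, {"grip": 1, "slide": [0, -0.02, 0], "spin": 0}, {"grip": 1, "slide": [0, -0.03, 0], "spin": 0}, {"grip": 1, "slide": [0, -0.04, 0], "spin": 0}, {"grip": 1, "slide": [0, -0.04, 0], "spin": 0}, {"grip": 1, "slide": [0, -0.04, 0], "spin": 0}, {"grip": 1, "slide": [0, -0.03, 0], "spin": 0}, {"grip": 1, "slide": [0, -0.01, 0], "spin": -6.3}, {"grip": 1, "slide": [0, 0, 0], "spin": -6.3}, {"grip": 1, "slide": [0, 0, 0], "spin": -6.3}, {"grip": 1, "slide": [0, 0, 0], "spin": -6.2}, {"grip": 1, "slide": [0, 0, 0], "spin": 0}, {"grip": 1, "slide": [0, 0, 0], "spin": 0}])

```text
time_s: 15.8
ee_pos: [0.5696, -0.2761, 0.234]
eef_rot: [-1.57, 0.0, 0.135]
force: [-0.2, -0.8, -3.7]
grip_width: 0.0576
```

```bash
python3 snap.py 12 wrist side
```

```text
15.8 [ 0.5696 -0.2761  0.234 ] [-1.5705  0.0004  0.1345] [-0.1924 -0.7895 -3.7429] 0.057556391799823
```

View pics/wrist12.png

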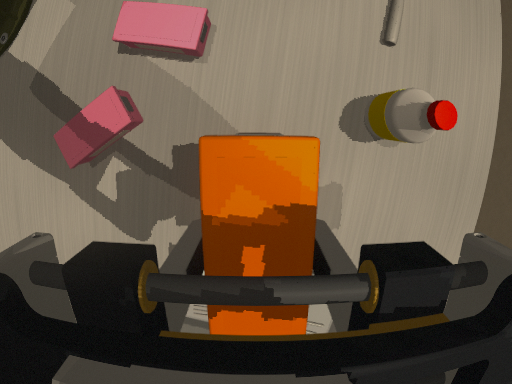

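View pics/side12.png

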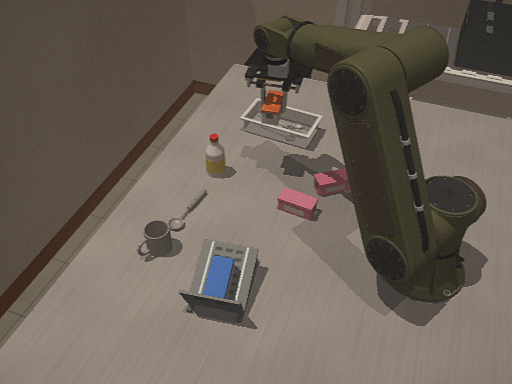

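Call:
step_arm(plan=[{"grip": 1, "slide": [0, 0, 0], "spin": -0.5}, {"grip": 1, "slide": [0, 0, 0.02], "spin": 0}, {"grip": 1, "slide": [0, 0, 0.03], "spin": 0}, {"grip": 1, "slide": [0.0022, 0, 0.04], "spin": 0}, {"grip": 1, "slide": [0.0022, 0, 0.04], "spin": 0}, {"grip": 1, "slide": [0.0022, 0, 0.04], "spin": 0}, {"grip": 1, "slide": [0.0022, 0, 0.04], "spin": 0}, {"grip": 1, "slide": [0.0022, 0, 0.04], "spin": 0}, {"grip": 1, "slide": [0.0022, 0, 0.04], "spin": 0}, {"grip": 1, "slide": [0.0022, 0, 0.04], "spin": 0}, {"grip": 1, "slide": [0.0022, 0, 0.04], "spin": 0}, {"grip": 1, "slide": [0.0022, 0, 0.04], "spin": 0}, {"grip": 1, "slide": [0.0022, 0, 0.04], "spin": 0}, {"grip": 1, "slide": [0.0022, 0, 0.04], "spin": 0}, {"grip": 1, "slide": [0.0022, 0, 0.04], "spin": 0}, {"grip": 1, "slide": [0, 0, 0.03], "spin": 0}, {"grip": 1, "slide": [0, 0, 0.02], "spin": 0}, {"grip": 1, "slide": [0, 0, 0.0144], "spin": 0}, {"grip": 1, "slide": [0, 0, 0], "spin": 0}, {"grip": 1, "slide": [0, 0, 0], "spin": 0}])

```text
time_s: 17.57
ee_pos: [0.509, 0.3156, 0.2339]
eef_rot: [-1.571, 0.0, 0.147]
force: [0.4, -0.2, -3.8]
grip_width: 0.0579
```

```bash
python3 snap.py 13 wrist; python3 crop.py wrist13 110 40 400 230 2 cw13
```

```text
17.5667 [0.509  0.3156 0.2339] [-1.5711  0.0003  0.1467] [ 0.4341 -0.1837 -3.8038] 0.05785926557383896
```

View pics/cw13.png

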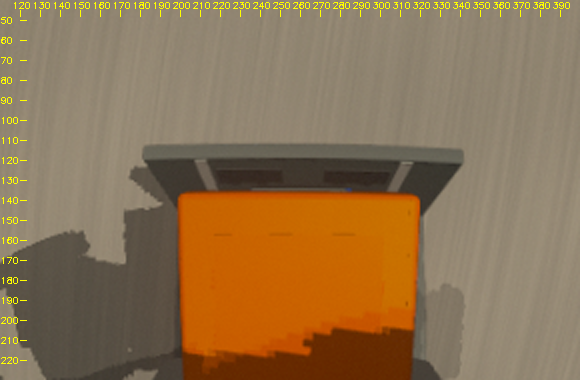

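Call:
step_arm(plan=[{"grip": 1, "slide": [0.0021, 0.015, 0], "spin": 0.2}, {"grip": 1, "slide": [0, 0.025, 0], "spin": 0}, {"grip": 1, "slide": [0, 0.02, 0], "spin": 0}, {"grip": 1, "slide": [0, 0.009, 0], "spin": 0}, {"grip": 1, "slide": [0, 0, 0], "spin": 0}, {"grip": 1, "slide": [0, 0, 0], "spin": 0}, {"grip": 1, "slide": [0, 0, 0], "spin": 0}])

```text
time_s: 18.2
ee_pos: [0.5118, 0.3159, 0.1667]
eef_rot: [-1.57, -0.002, 0.142]
force: [-0.4, -0.1, -2.5]
grip_width: 0.0581
```

```bash
python3 snap.py 14 wrist scene; python3 crop.py scene14 340 150 460 290 4 cn14;python3 crop.py wrist14 110 40 400 230 2 cw14
```

```text
18.2 [0.5118 0.3159 0.1667] [-1.5701 -0.0021  0.1425] [-0.4354 -0.0849 -2.508 ] 0.058052473448165436
```

View pics/cn14.png

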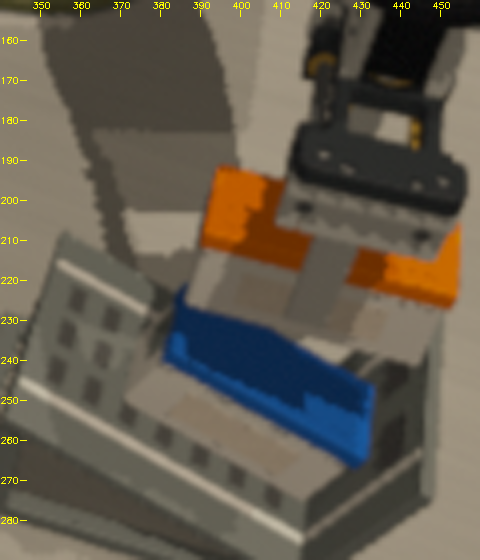

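View pics/cw14.png

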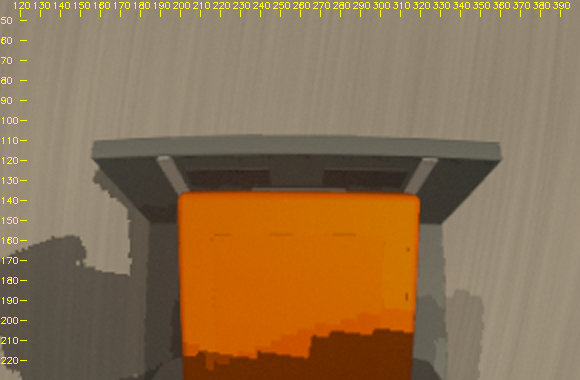

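Call:
step_arm(plan=[{"grip": 1, "slide": [-0.0005, 0.01, 0], "spin": 0}, {"grip": 1, "slide": [0, 0.008, 0], "spin": 0}, {"grip": 1, "slide": [0, 0.005, 0], "spin": 0}, {"grip": 1, "slide": [0, 0.002, 0], "spin": 0}, {"grip": 1, "slide": [0, 0, 0], "spin": 0}, {"grip": 1, "slide": [0, 0, 0], "spin": 0}], force=13)

```text
time_s: 18.8
ee_pos: [0.5106, 0.316, 0.14]
eef_rot: [-1.571, 0.0, 0.143]
force: [-0.6, -0.8, -2.7]
grip_width: 0.0581
```

Call:
step_arm(plan=[{"grip": 1, "slide": [0, 0.002, 0], "spin": 0}, {"grip": 1, "slide": [0, 0.002, 0], "spin": 0}, {"grip": 1, "slide": [0, 0, 0], "spin": 0}])

```text
time_s: 19.05
ee_pos: [0.5105, 0.3159, 0.1357]
eef_rot: [-1.571, 0.0, 0.143]
force: [0.1, 0.3, -3.7]
grip_width: 0.0582
```

Call:
step_arm(plan=[{"grip": 1, "slide": [0, 0.0015, 0], "spin": 0}, {"grip": 1, "slide": [0, 0.0015, 0], "spin": 0}, {"grip": 1, "slide": [0, 0, 0], "spin": 0}])

```text
time_s: 19.3
ee_pos: [0.5107, 0.3163, 0.1333]
eef_rot: [-1.57, -0.001, 0.143]
force: [-0.2, 1.9, -0.6]
grip_width: 0.0579
```

Call:
step_arm(plan=[{"grip": 1, "slide": [0, 0.002, 0.0006], "spin": 0}, {"grip": 1, "slide": [0, 0.002, 0.0006], "spin": 0}, {"grip": 1, "slide": [0, 0.002, 0.0007], "spin": 0}, {"grip": 1, "slide": [0, 0, 0], "spin": 0}])

```text
time_s: 19.63
ee_pos: [0.5104, 0.3181, 0.1268]
eef_rot: [-1.571, -0.0, 0.143]
force: [0.6, 1.2, -0.2]
grip_width: 0.0579
```

Call:
step_arm(plan=[{"grip": 1, "slide": [0, 0.002, 0.0006], "spin": 0}, {"grip": 1, "slide": [0, 0.002, 0.0007], "spin": 0}, {"grip": 1, "slide": [0, 0.002, 0.0007], "spin": 0}, {"grip": 1, "slide": [0, 0, 0], "spin": 0}])

```text
time_s: 19.97
ee_pos: [0.51, 0.3198, 0.1205]
eef_rot: [-1.571, 0.0, 0.143]
force: [0.6, 1.0, -1.4]
grip_width: 0.058
```

Call:
step_arm(plan=[{"grip": 1, "slide": [0, 0.002, 0.0007], "spin": 0}, {"grip": 1, "slide": [0, 0.0015, 0.0006], "spin": 0}, {"grip": 1, "slide": [0, 0.0015, 0.0006], "spin": 0}, {"grip": 1, "slide": [0, 0, 0], "spin": 0}])

```text
time_s: 20.3
ee_pos: [0.5097, 0.3216, 0.1156]
eef_rot: [-1.571, 0.0, 0.143]
force: [0.1, 1.1, -1.9]
grip_width: 0.0577
```

```bash
python3 snap.py 15 wrist scene; python3 crop.py scene15 340 150 460 290 4 cn15;python3 crop.py wrist15 110 40 400 230 2 cw15
```

```text
20.3 [0.5097 0.3216 0.1156] [-1.5712  0.0004  0.1431] [ 0.1467  1.0684 -1.9356] 0.05772894494943283
```

View pics/cn15.png

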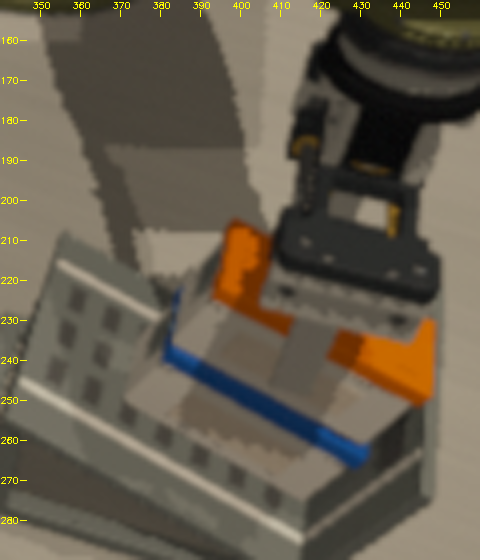

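View pics/cw15.png

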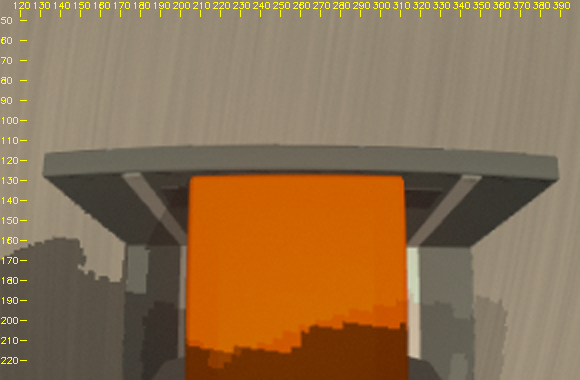

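Pivoting cleanly on the blue lid; finish lowering in small steps.

Call:
step_arm(plan=[{"grip": 1, "slide": [0, 0.0015, 0.0005], "spin": 0}, {"grip": 1, "slide": [0, 0, 0], "spin": 0}])

```text
time_s: 20.57
ee_pos: [0.5096, 0.3221, 0.1143]
eef_rot: [-1.571, 0.0, 0.143]
force: [-0.1, 0.7, -2.2]
grip_width: 0.0579
```

Call:
step_arm(plan=[{"grip": 1, "slide": [0, 0.001, 0.0004], "spin": 0}, {"grip": 1, "slide": [0, 0, 0], "spin": 0}])

```text
time_s: 20.73
ee_pos: [0.5097, 0.3226, 0.1138]
eef_rot: [-1.571, -0.0, 0.143]
force: [-0.2, -1.6, 2.1]
grip_width: 0.0577
```

Call:
step_arm(plan=[{"grip": 1, "slide": [0, 0.001, 0.0003], "spin": 0}, {"grip": 1, "slide": [0, 0, 0], "spin": 0}])

```text
time_s: 20.9
ee_pos: [0.5099, 0.3231, 0.1135]
eef_rot: [-1.57, -0.001, 0.143]
force: [-2.0, -0.7, 7.3]
grip_width: 0.0577
```

Call:
step_arm(plan=[{"grip": 1, "slide": [0, -0.0005, 0], "spin": 0}, {"grip": 1, "slide": [0, 0.0004, 0.001], "spin": 0}, {"grip": 1, "slide": [0, 0.0004, 0.001], "spin": 0}, {"grip": 1, "slide": [0, 0, 0], "spin": 0}])

```text
time_s: 21.23
ee_pos: [0.5096, 0.3251, 0.1128]
eef_rot: [-1.57, -0.001, 0.143]
force: [0.3, 0.3, 4.8]
grip_width: 0.0581
```

Call:
step_arm(plan=[{"grip": 1, "slide": [0, 0.0003, 0.001], "spin": 0}, {"grip": 1, "slide": [0, 0, 0], "spin": 0}])

```text
time_s: 21.4
ee_pos: [0.5095, 0.326, 0.1125]
eef_rot: [-1.571, -0.001, 0.143]
force: [-0.2, -1.7, 5.6]
grip_width: 0.058
```

Call:
step_arm(plan=[{"grip": 1, "slide": [0, 0.0003, 0.0008], "spin": 0}, {"grip": 1, "slide": [0, 0, 0], "spin": 0}])

```text
time_s: 21.57
ee_pos: [0.5095, 0.3261, 0.1124]
eef_rot: [-1.572, -0.001, 0.143]
force: [-0.3, -6.7, 10.8]
grip_width: 0.0579
```

Call:
step_arm(plan=[{"grip": -0.3, "slide": [0, 0, 0], "spin": 0}, {"grip": -0.4, "slide": [0, 0, 0], "spin": 0}, {"grip": -0.6, "slide": [0, 0, 0], "spin": 0}, {"grip": -0.8, "slide": [0, 0, 0], "spin": 0}, {"grip": -1, "slide": [0, 0, 0], "spin": 0}, {"grip": -1, "slide": [0, 0, 0], "spin": 0}, {"grip": -1, "slide": [0, 0, 0], "spin": 0}])

```text
time_s: 22.15
ee_pos: [0.509, 0.3267, 0.1116]
eef_rot: [-1.571, 0.0, 0.143]
force: [-0.6, 0.0, -0.2]
grip_width: 0.0933
```

Call:
step_arm(plan=[{"grip": -1, "slide": [0, -0.01, 0], "spin": 0}, {"grip": -1, "slide": [0, -0.02, 0], "spin": 0}, {"grip": -1, "slide": [0, -0.03, 0], "spin": 0}, {"grip": -1, "slide": [0, -0.04, 0], "spin": 0}, {"grip": -1, "slide": [0, -0.04, 0], "spin": 0}, {"grip": -1, "slide": [0, 0, -0.03], "spin": 0}, {"grip": -1, "slide": [0, 0, -0.04], "spin": 0}, {"grip": -1, "slide": [0, 0, -0.04], "spin": 0}, {"grip": -1, "slide": [0, 0, -0.02], "spin": 0}, {"grip": -1, "slide": [0, 0, 0], "spin": 0}, {"grip": -1, "slide": [0, 0, 0], "spin": 0}])

```text
time_s: 23.07
ee_pos: [0.5278, 0.1973, 0.2526]
eef_rot: [-1.57, -0.001, 0.141]
force: [-0.4, 0.7, -0.3]
grip_width: 0.094
```

```bash
python3 snap.py 16 scene side wrist; python3 crop.py scene16 320 180 460 300 5 cn16; python3 crop.py side16 170 220 270 325 5 cs16;  python3 crop.py wrist16 140 0 380 200 3 cw16
```

```text
23.0667 [0.5278 0.1973 0.2526] [-1.5705 -0.0009  0.1412] [-0.3765  0.7273 -0.3109] 0.0939725382617153
```

View pics/cn16.png

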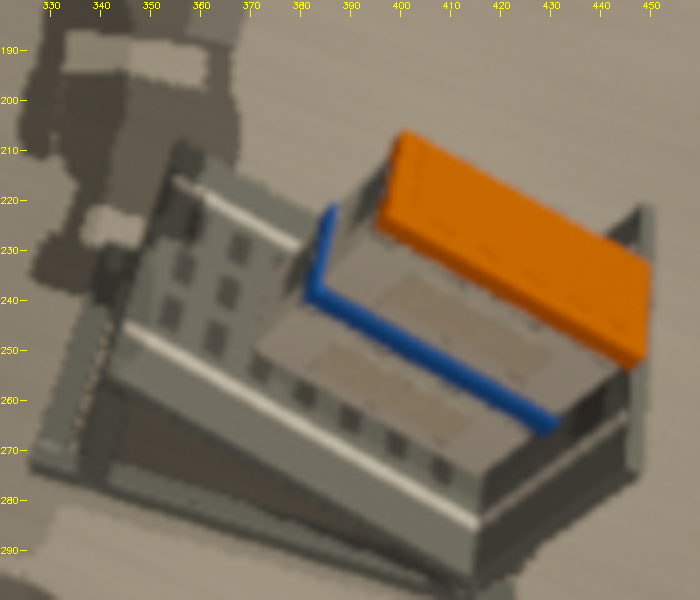

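View pics/cs16.png

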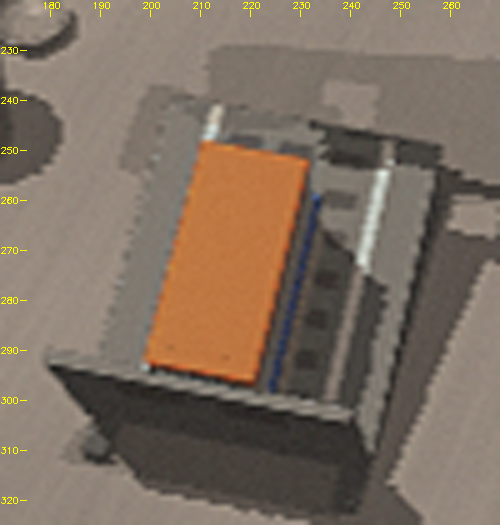

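View pics/cw16.png

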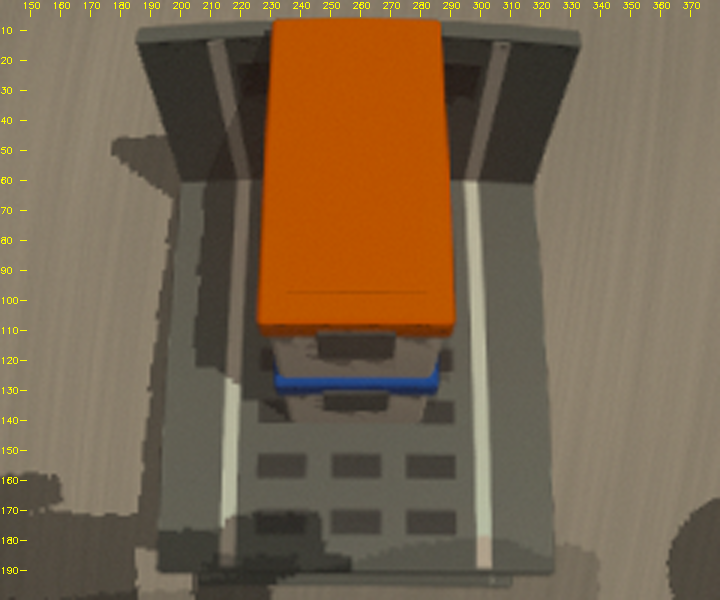

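View pics/scene16.png

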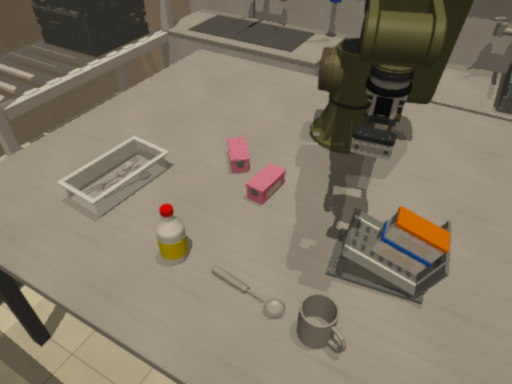

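Run:
```python
from h import *
W=WC(16);a,b=.06,.029
Rd=Ro.from_euler('z',np.radians(-81.8)).as_matrix()@Ro.from_euler('y',-np.radians(20)).as_matrix();O=np.array([.5055,.354,.027])
c=[((-a,-b,0),(230.5,7),(450,232.5),(221.5,296)),((-a,b,0),(286.5,7),(448.3,251.5),(199,292)),((a,-b,0),(226,107.5),(401,206.2),(231.5,251.5)),((a,b,0),(291,107.5),(395.5,223.5),(210.5,248))]
ob=[]
for l,w,s,d in c:
    p,e=tri([('wrist',np.array(w)-.5,W),('scene',np.array(s)-.5),('side',np.array(d)-.5)]);print(Rd.T@(p-O)*1000,e)
    ob+=[o('wrist',l,w,W),o('scene',l,s),o('side',l,d)]
p,r=fitbody([.51,.3,.1,-1.43],ob,np.radians(20));print(np.degrees(p[3]),Rd.T@(p[:3]-O)*1000,np.abs(r).max())
```

```text
[  1.8378 -29.6846 109.204 ] 0.25644205931981046
[  1.9568  27.9119 108.9317] 0.4706684643435518
[119.8379 -28.6868 108.9547] 0.2838013099524253
[119.7861  27.8346 107.1427] 0.8712622011942479
-81.66773304815183 [ 60.2706  -0.7128 108.0241] 1.794222257368972
```

```bash
python3 -c "
from station import hand_in
print(hand_in())"
```

```text
the job is handed in; nothing more can be done
None
```

Both cases are stacked on the rack, blue flat on the deck and orange on top of it. Both are released, and the job was handed in at about 23 s. I set each case down at low force, let it tilt in the grip onto the slope, then slid it down until I felt the backstop.

**Blue case:** it measured x = 59.9 mm (60 is flush against the backstop) and y = −0.5 mm just after I let go of it. It looked unmoved in the last picture.

**Orange case:** the last three-camera fit gave x = 60.3 mm, y = −0.7 mm and its top 108 mm above the deck (110 expected). It is turned by about 0.1° from the deck's direction.

**Forces:** the highest wrist force in my readings was about 17 N. The gripper was clear of everything at the end.

**Bystanders:** the pan, cup, bottle, spoon and the two pink look-alikes appear where they were in the last scene picture. I judged that by eye and did not measure it.

**Disagreement:** the cameras measured the case lids 2–8 mm lower than the stated 55 mm, and I took that as calibration error. The orange case touched the blue lid within about 1 mm of where 55 mm predicted.

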